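# Scoop the port caps from the tray into the pan for a new batch

## Robot

A 6-joint arm with a two-finger parallel gripper is mounted at the origin on a cart in front of the work surface, level with it; the furniture and walls round the work are solid. World frame = base frame: x ahead of the robot, y to its left, z up, the work surface at z = 0. Lengths are in mm, angles in rad, forces in N, time in s.
With the tool pointing down it reaches from about 350 to 725 mm from the base axis. Payload 4.3 kg.
Tool frame: the origin (TCP) lies between the finger pads; the fingertips stand 19 mm ahead of it and the grasp point (between the pads) is the TCP; z points along the fingers, y is the line along which they close (so a half turn about z gives the same grasp; the last joint's range is limited). The gripper opens to 85 mm and grips with 20 to 120 N. Pads are 22 mm wide; open, the fingers measure 114 mm over their backs; the gripper's body (76 mm by 85 mm) begins 54 mm behind the grasp point. The pads swing forward as they close: fully open they stand 13 mm farther back than shut.
Start: joints at [-1.232, 0.377, 0.081, 1.274, 0, 1.46], TCP at [249.499, -518.088, 250.329] pointing down, gripper open.
Joint ranges: [-2.72, 2.72], [-0.84, 1.66], [-1.02, 1.22], [-1.77, 2.12], [-1.37, 1.28], [-3.14, 3.14]. Speed limits (rad/s): [2.57, 2.57, 3.14, 3.14, 3.14, 3.14].

## Interface

Orientations are given as a rotation vector (axis times angle).
In Python, from rig import * gives the robot as it stands. The module is installed in compiled form; this text tells all that it offers.
- The arm moves only by the tool carry_out, never from a script. Its argument "deltas" is one flat list of numbers, 7 for each row, row after row: the opening, from 0 (shut) to 1 (fully open), then the shift along the world's x, y, z in units of 0.05 m (1.0 is 0.05 m), then the turn, a rotation vector about the world's x, y, z in units of 10 degrees (1.0 is 10 degrees). In form: [grip, dx, dy, dz, wx, wy, wz, grip, dx, dy, dz, wx, wy, wz, ...]. A call has 1 to 12 rows; each row shifts and turns the commanded pose from where the row before left it; what a row does not reach is not made up. A row lasts 1/8 s, in which the tool goes at most 62.5 mm and 10.7 degrees, less where a joint would pass 70% of its speed; a pose out of reach is approached as far as the arm can. A call with a number of a shift or a turn outside -1 to 1 is refused whole. A call with a gripper value outside its range is refused whole. The fingers move at their own pace and stop on an object; "grip_force" is the grip in N (left out, the last holds). Time passes only in rows, so rows that do not move let the fingers close. It gives the time, the measured TCP pose, the force, the opening and the grip force at its end, in the units of the state.
- observe(): the state, without advancing time (a new reading comes with each control period).
- camera(name): name is "side" or "top" or "wrist"; returns the picture (384x512x3 uint8, red, green, blue); there is no depth.
- camera_model(name): a dict with "fx", "fy", "cx", "cy" (pixels), "distortion" ([k1, k2, p1, p2, k3] as OpenCV has them; the pictures are not rectified), "world_from_camera" (4x4, takes a point from camera to world coordinates). Camera axes: x right, y up, looking along -z (the intrinsics and any distortion apply to the point x, -y, -z); pixel columns grow to the right and rows downward; lengths in mm; the calibration is good to about 2 mm. A picture is of the moment at which its call begins: read the wrist's pose just before it. camera_model takes no time and is no camera call; for the wrist camera it gives the pose at the moment of the call.
- sign_off(): hands the job in; it is judged then, once.
The state is a dict: "clock": time; "qpos": joint angles; "joint_velocities": joint speeds; "joint_torque": joint torques, N m; "tool_pos": TCP position; "ee_rot": TCP orientation; "force": force on the tool from outside, world axes, zero at the start; "wrist_torque": the same for the moment, N m; "opening": finger opening in mm; "gripper_force": force on a finger pad.
Only numpy, scipy, OpenCV 4.12 (cv2) and the standard library are available. Lean on these libraries where they do the work, as an engineer would, in place of code of your own. Each camera call takes 0.05 s, during which the arm holds its last target. There are 200 camera calls.

## Task

Start a new batch: first turn the reset knob of the batch counter anticlockwise all the way back to its zero stop. Then scoop up the three black port caps from the blue tray with the hand scoop and tip them all into the deep steel pan; touch the caps only with the scoop and leave the pan standing where it is. Finally lay the scoop down flat on its bottom in the emptied tray, and do not push aside the other things on the table.

Things in the scene. Friction and masses are not known exactly. Their poses are not given: they have to be found in the camera images.
- reset_knob (a joint): angle of the black reset knob, rad: 0 = zero stop (the knob's white mark points to the counter's front, at a red mark), growing as the knob is turned clockwise seen from above, so it must be turned anticlockwise; turns stiffly and stays where left
- reset_knob_grip (a point): on the knob's vertical axis, at the height to grip, about 80 above the table and 7 below the knob's top. The knob is an upright bar 47 long (along this point's x), 14 thick (along its y), 32 high; the white mark is at its -x end. It stands on a disc 50 wide, whose top is 17 below this point
- counter: green batch counter box, 84 deep (x) x 116 wide (y) x 44 high, fixed to the table; origin under its centre, front (drum window) to its -x, knob in the middle of its top. Fixed around: a tall wire rack at the right (world y below -0.57), parts cabinet 0.2 m high (x above 0.73, y below -0.18), balance 0.1 m high (x above 0.64, y 0.13 to 0.37)
- scoop: aluminium hand scoop with a blue grip, 176 long, 112 wide, 0.22 kg. Origin on the underside; x points out of the open mouth, z up. Flat floor 3 thick from x = -15 to 54, then a wedge tapering to the lip edge at x = 75; back wall at x = -15, 40 high; side walls 3 thick at y = +-54.5, 40 high from x = -15 to 22, sloping down to nothing at x = 70
- scoop_grip (a point): centre of the scoop's blue grip bar, at x = -58, z = 70 in the scoop's frame: bar 86 long (along x, from x = -101 to -15), 16 thick (y), 22 high (z), nothing beneath it but a strap at its front end
- scoop_lip (a point): middle of the scoop's lip edge, on the underside
- tray: blue sheet-steel parts tray, 290 (its y) x 150 (its x), 35 high over the rim, fixed to the table; origin under its centre. Flat floor 3 thick; upright walls 4 thick, so inside x is within +-71 and y within +-141
- cap_1: black round plastic port cap, 34 across, 24 high, 30 g, open side up; lies on the tray's floor (centre y from -15 to 120, centre x within +-33). Origin at the centre of its closed bottom (the lowest 3 mm are narrower, 28 across)
- cap_2: black round plastic port cap, 32 across, 26 high, 30 g, open side up; lies on the tray's floor (centre y from -15 to 120, centre x within +-33). Origin at the centre of its closed bottom (the lowest 3 mm are narrower, 28 across)
- cap_3: black round plastic port cap, 34 across, 24 high, 30 g, open side up; lies on the tray's floor (centre y from -15 to 120, centre x within +-33). Origin at the centre of its closed bottom (the lowest 3 mm are narrower, 28 across)
- pan: deep square steel pan, loose, 0.6 kg, standing on the table: 170 x 170 over its flat rim, rim 96 above the table, opening 130 x 130, floor 2 thick; origin under its centre, sides along its x and y
- wash_bottle: white squeeze bottle, 66 wide, 232 tall, origin under its centre; bystander
- dropper_bottle: brown glass bottle with black cap, 34 wide, 70 tall, origin under its centre; bystander
- label_tape: yellow roll of tape lying flat, 68 across, 19 high, origin under its centre; bystander
- carton: small pale blue carton, 63 x 84 x 33 high, origin under its centre; bystander
- loupe: black eye loupe, 34 across, 26 high, origin under its centre; bystander
- tweezers: black tweezers lying flat along their own y, 127 long, 13 wide, 10 high, origin under their centre; bystander

How it is judged:
By the outcome, as a careful person would: the job done as asked, in the order asked, and still so for the second after the job is handed in, with the robot touching nothing.
It also fails if it takes over 72 s, if anything falls off the work surface, if the arm or the gripper's body presses on something with over 40 N, if the wrist force passes 120 N, or if a joint passes its speed limit or range.

## Working session

There is one attempt and no reset: what is moved stays moved. The work goes in short steps, Python scripts to look and compute and a tool call to move; the robot and the scene stay as the last step left them, time stands still between calls to the robot, and variables do not carry over. Pictures are saved under pics/ and viewed, at most 10 in all, crops included, and the job is handed in when it is done.

Besides the shell and the picture viewer there is one more tool, called after "Call:" as name(argument=value, ...), one argument or row to a line, values as JSON. carry_out: Moves the arm, as the interface text tells. Its arguments: {"type":"object","properties":{"deltas":{"type":"array"},"grip_force":{"type":"number"}},"required":["deltas"]}

```bash
mkdir -p pics; cat > h.py <<'E'
from rig import *
import numpy as np, cv2
def ray(name,px,M=None):
    m=M or camera_model(name)
    K=np.array([[m["fx"],0,m["cx"]],[0,m["fy"],m["cy"]],[0,0,1.]])
    p=cv2.undistortPoints(np.array(px,float).reshape(-1,1,2),K,np.array(m["distortion"],float)).reshape(-1,2)
    T=np.array(m["world_from_camera"])
    d=np.c_[p[:,0],-p[:,1],-np.ones(len(p))]@T[:3,:3].T
    return T[:3,3],d
def onz(name,px,z,M=None):
    o,d=ray(name,px,M); return o+d*((z-o[2])/d[:,2])[:,None]
E
python3 - <<'E'
from h import *
s=observe();print({k:np.round(v,3) for k,v in s.items()})
for n in("top","side","wrist"):
    im=camera(n);cv2.imwrite(f"pics/{n}0.png",im[:,:,::-1]);
    m=camera_model(n);print(n,m["fx"],np.round(m["world_from_camera"],2).tolist())
a=cv2.imread("pics/top0.png");cv2.imwrite("pics/top0b.png",cv2.resize(a,(800,600)))
a=cv2.imread("pics/side0.png");cv2.imwrite("pics/side0b.png",cv2.resize(a,(800,600)))
E
```

```text
{'clock': np.float64(0.0), 'qpos': array([-1.232,  0.378,  0.08 ,  1.274,  0.   ,  1.46 ]), 'joint_velocities': array([ 0.001, -0.001,  0.002,  0.002, -0.001,  0.001]), 'joint_torque': array([-7.0000e-03, -4.6381e+01,  2.7008e+01,  2.1000e-02, -0.0000e+00,
        0.0000e+00]), 'tool_pos': array([ 249.313, -517.483,  249.337]), 'ee_rot': array([-3.061, -0.699,  0.   ]), 'force': array([ 0.083, -0.17 , -0.275]), 'wrist_torque': array([-0.039,  0.072, -0.022]), 'gripper_force': np.float64(0.0), 'opening': np.float64(85.647)}
top 480.60927818651624 [[0.02, 1.0, -0.08, 395.35], [-1.0, 0.02, 0.02, 92.84], [0.02, 0.08, 1.0, 1631.75], [0.0, 0.0, 0.0, 1.0]]
side 407.2162349465949 [[-0.98, 0.11, -0.19, 296.0], [-0.22, -0.58, 0.79, 1118.03], [-0.02, 0.81, 0.59, 871.01], [0.0, 0.0, 0.0, 1.0]]
wrist 269.2022043373763 [[0.43, 0.85, 0.29, 322.94], [-0.9, 0.41, 0.14, -481.13], [-0.0, -0.32, 0.95, 373.83], [0.0, 0.0, 0.0, 1.0]]
```

View pics/top0b.png

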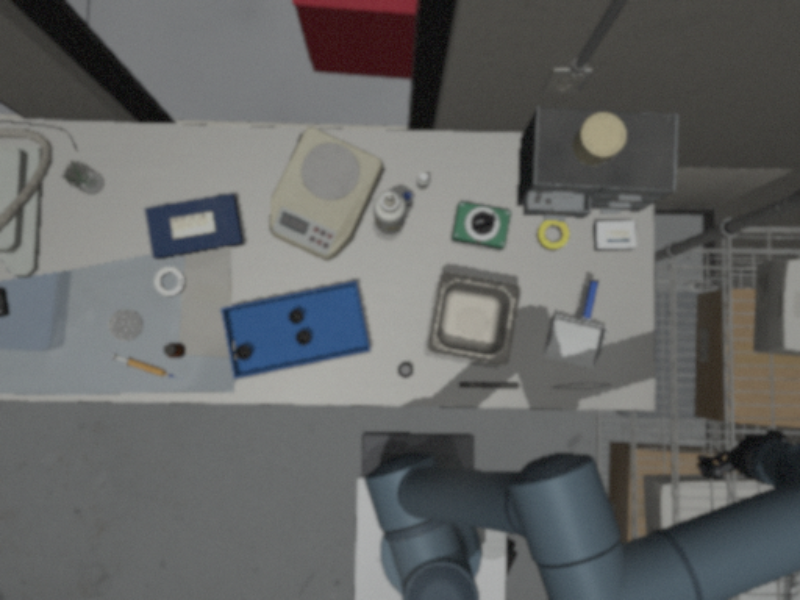

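View pics/side0b.png

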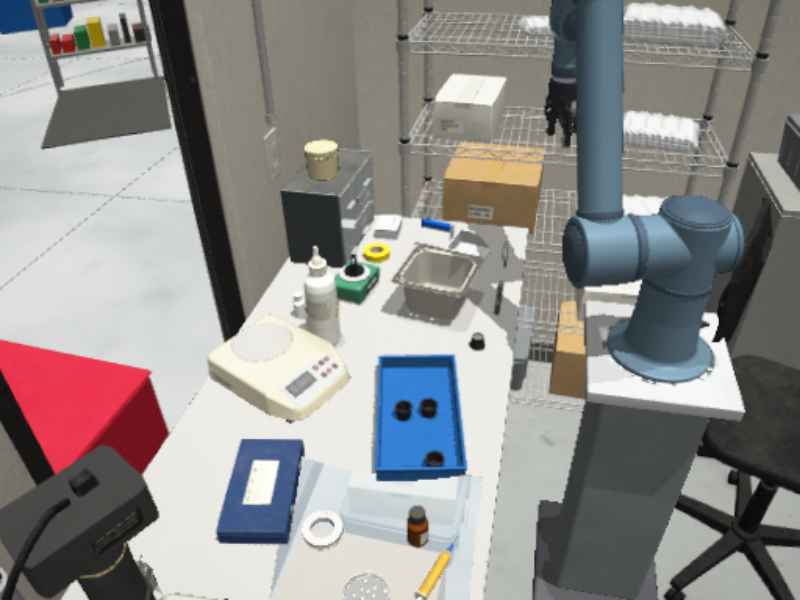

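The pictures show the tray at about (297,328) in the top view. The caps are at (244,351), (297,315) and (304,337), the pan at (474,315), the knob at (484,223), and the scoop at (577,335) with its grip at (590,298), mouth towards the robot.

```bash
python3 - <<'E'
from h import *
im=cv2.imread("pics/top0.png");hsv=cv2.cvtColor(im,cv2.COLOR_BGR2HSV)
S=0.64
def blobs(mask,x0,y0,x1,y1,amin=8):
    m=np.zeros_like(mask);a=[int(v*S) for v in(x0,y0,x1,y1)]
    m[a[1]:a[3],a[0]:a[2]]=mask[a[1]:a[3],a[0]:a[2]]
    c,_=cv2.findContours(m,cv2.RETR_EXTERNAL,cv2.CHAIN_APPROX_NONE)
    return [k for k in c if cv2.contourArea(k)>=amin]
def rep(nm,cs,z):
    for c in cs:
        r=cv2.minAreaRect(c);P=onz("top",[r[0]],z)[0]
        B=onz("top",cv2.boxPoints(r),z);print(nm,cv2.contourArea(c),np.round(r[0],1),P.round(1),"box",B[:,:2].round(0).tolist())
blue=cv2.inRange(hsv,(100,120,40),(125,255,255))
rep("tray",blobs(blue,210,270,385,385,500),35)
v=hsv[...,2]
dark=cv2.inRange(v,0,45)
rep("cap",blobs(dark,225,285,365,372),22)
rep("grip",blobs(blue,570,270,610,330),80)
rep("scoopw",blobs(cv2.inRange(v,150,255),540,315,612,366,50),5)
rep("loupe",blobs(cv2.inRange(v,0,70),390,355,420,385),26)
rep("tweez",blobs(cv2.inRange(v,0,60),450,375,525,392),8)
g=cv2.inRange(hsv,(60,80,30),(90,255,255));rep("counter",blobs(g,440,190,525,255,100),44)
rep("knob",blobs(cv2.inRange(v,0,60),465,205,505,240),87)
a=im[int(240*S):int(400*S),int(210*S):int(390*S)];b=im[int(180*S):int(400*S),int(425*S):int(640*S)]
A=cv2.resize(a,(396,352),interpolation=2);B=cv2.resize(b,(396,405),interpolation=2)
o=np.zeros((405,796,3),np.uint8);o[:352,:396]=A;o[:,400:]=B;cv2.imwrite("pics/c1.png",o)
E
```

```text
tray 3536.0 [188.8 210.3] [462.1 294.1  35. ] box [[503.0, 450.0], [565.0, 170.0], [421.0, 138.0], [361.0, 416.0]]
cap 36.5 [155. 225.] [412.  405.9  22. ] box [[422.0, 419.0], [422.0, 393.0], [402.0, 392.0], [402.0, 419.0]]
cap 30.5 [193.8 215.3] [446.5 278.8  22. ] box [[445.0, 293.0], [461.0, 278.0], [448.0, 265.0], [432.0, 279.0]]
cap 28.5 [189.3 201.8] [491.4 295.   22. ] box [[490.0, 309.0], [506.0, 295.0], [492.0, 281.0], [477.0, 295.0]]
grip 49.0 [377.2 191.2] [ 533.5 -320.    80. ] box [[500.0, -307.0], [569.0, -322.0], [567.0, -333.0], [498.0, -318.0]]
scoopw 398.0 [367.2 217.8] [ 449.1 -305.8    5. ] box [[424.0, -251.0], [494.0, -267.0], [474.0, -360.0], [405.0, -345.0]]
tweez 23.0 [311. 246.] [ 350.7 -115.9    8. ] box [[354.0, -89.0], [355.0, -143.0], [348.0, -143.0], [347.0, -89.0]]
knob 104.0 [309.  142.5] [687.8 -96.3  87. ] box [[705.0, -77.0], [706.0, -116.0], [670.0, -116.0], [669.0, -77.0]]
```

View pics/c1.png

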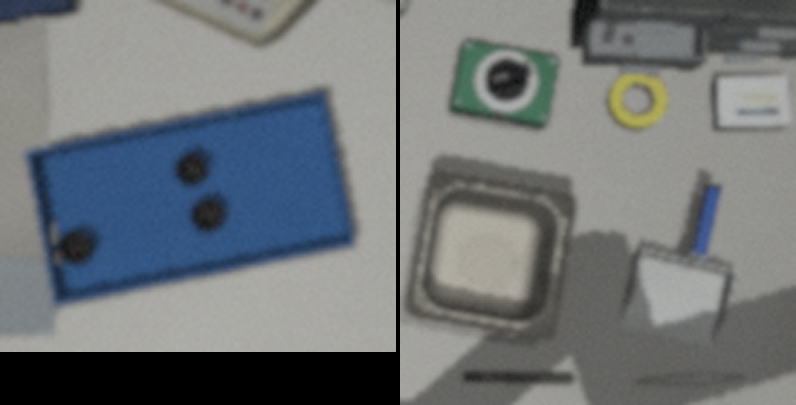

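Call:
carry_out(
  deltas=[1,0.7,0.75,0.2,0,0,0,1,0.7,0.75,0.2,0,0,0,1,0.7,0.75,0,0,0,0,1,0.7,0.75,0,0,0,0,1,0.7,0.75,0,0,0,0,1,0.7,0.75,0,0,0,0,1,0.7,0.75,0,0,0,0,1,0.7,0.75,0,0,0,0,1,0.7,0.75,0,0,0,0,1,0.7,0.75,0,0,0,0,1,0.7,0.75,0,0,0,0,1,0,0,0,0,0,0],
)

```text
clock: 1.65
tool_pos: [636.0, -102.6, 269.0]
ee_rot: [-3.06, -0.706, 0.001]
force: [-0.2, -0.7, -0.3]
opening: 85.3
gripper_force: 0.0
```

```bash
python3 - <<'E'
from h import *
s=observe();print({k:np.round(s[k],3) for k in("clock","qpos","tool_pos","ee_rot")})
m=camera_model("wrist");im=camera("wrist")[:,:,::-1];cv2.imwrite("pics/w1.png",im)
np.save("m1.npy",m,allow_pickle=True)
hsv=cv2.cvtColor(np.ascontiguousarray(im),cv2.COLOR_BGR2HSV)
g=cv2.inRange(hsv,(60,80,30),(90,255,255))
c=max(cv2.findContours(g,0,1)[0],key=cv2.contourArea);r=cv2.minAreaRect(c)
print(cv2.contourArea(c),r,onz("wrist",cv2.boxPoints(r),44,m).round(1).tolist(),onz("wrist",[r[0]],44,m))
E
```

```text
{'clock': np.float64(1.65), 'qpos': array([-2.590e-01,  5.290e-01,  3.660e-01,  1.408e+00,  1.000e-03,
        2.429e+00]), 'tool_pos': array([ 636.005, -102.55 ,  268.966]), 'ee_rot': array([-3.06e+00, -7.06e-01,  1.00e-03])}
2909.5 ((267.8999938964844, 117.80001068115234), (92.0, 68.20000457763672), 36.869895935058594) [[664.2, -27.7, 44.0], [743.2, -46.6, 44.0], [726.8, -157.6, 44.0], [641.4, -144.8, 44.0]] [[695.5082098  -92.62560686  44.        ]]
```

View pics/w1.png

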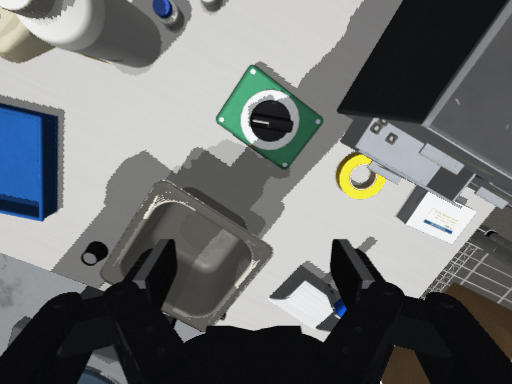

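The wrist view shows the knob bar running from about (250,119), the white mark end, to (292,127). The counter is the green rectangle around (268,118), and the pan is at (187,255).

```bash
python3 - <<'E'
from h import *
m=np.load("m1.npy",allow_pickle=True).item()
im=cv2.imread("pics/w1.png");hsv=cv2.cvtColor(im,cv2.COLOR_BGR2HSV);v=hsv[...,2]
p=dict(cnt=[(251,66),(217,117),(285,167),(322,122)])
print(onz("wrist",p["cnt"],44,m)[:,:2].round(0).tolist())
# knob
b=np.zeros_like(v);b[85:155,235:310]=255
d=cv2.inRange(v,0,45)&b
for c in cv2.findContours(d,0,1)[0]:
    if cv2.contourArea(c)>20:
        r=cv2.minAreaRect(c);print("dark",cv2.contourArea(c),r,onz("wrist",cv2.boxPoints(r),87,m)[:,:2].round(0).tolist(),onz("wrist",[r[0]],87,m).round(1))
ring=cv2.inRange(hsv,(0,0,140),(180,60,255))&b
c=max(cv2.findContours(ring,0,1)[0],key=cv2.contourArea);e=cv2.fitEllipse(cv2.convexHull(c));print("ring",e,onz("wrist",[e[0]],46,m).round(1))
print("mark",onz("wrist",[(251,120),(268,123)],87,m).round(1).tolist())
cv2.imwrite("pics/c2.png",np.hstack([cv2.resize(im[80:160,225:325],(400,320),interpolation=2),cv2.resize(im[240:340,255:380],(400,320),interpolation=2)]))
E
```

```text
[[740.0, -47.0], [668.0, -35.0], [649.0, -142.0], [721.0, -156.0]]
dark 1246.5 ((269.9000244140625, 120.29998016357422), (39.80200958251953, 39.80200958251953), 63.43495178222656) [[691.0, -62.0], [725.0, -88.0], [700.0, -124.0], [665.0, -97.0]] [[695.8 -92.5  87. ]]
ring ((269.1119689941406, 119.01582336425781), (57.91026306152344, 60.227664947509766), 21.43291473388672) [[694.9 -94.5  46. ]]
mark [[686.9, -73.6, 87.0], [692.3, -91.9, 87.0]]
```

View pics/c2.png

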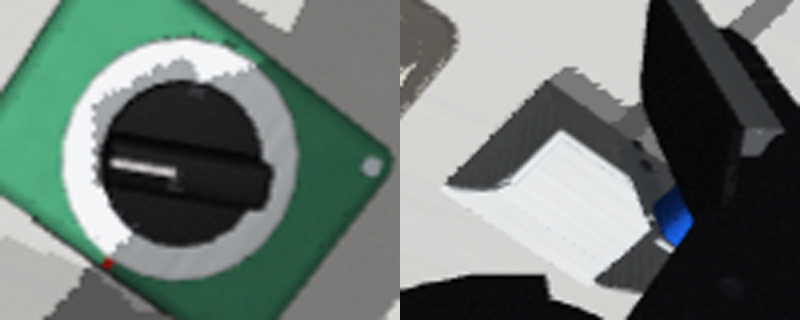

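Call:
carry_out(
  deltas=[1,0.15,0.02,-0.35,0,0,1,1,0.15,0.02,-0.35,0,0,1,1,0.15,0.02,-0.35,0,0,1,1,0.15,0.02,-0.35,0,0,1,1,0.15,0.02,-0.35,0,0,1,1,0.15,0.02,-0.35,0,0,1,1,0.15,0.02,-0.35,0,0,1,1,0.13,0.02,-0.35,0,0,1,1,0,0,0,0,0,0],
)

```text
clock: 2.82
tool_pos: [691.6, -98.6, 128.5]
ee_rot: [-1.899, -2.498, 0.003]
force: [0.2, -0.2, -0.3]
opening: 85.6
gripper_force: 0.0
```

```bash
python3 - <<'E'
from h import *
s=observe();print({k:np.round(s[k],3) for k in("clock","qpos","tool_pos","ee_rot")})
m=camera_model("wrist");im=camera("wrist")[:,:,::-1];cv2.imwrite("pics/w2.png",im)
from scipy.spatial.transform import Rotation as R
print(R.from_rotvec(s["ee_rot"]).as_matrix().round(3))
np.save("m2.npy",m,allow_pickle=True)
E
```

```text
{'clock': np.float64(2.825), 'qpos': array([-0.232,  0.689,  0.28 ,  1.166, -0.   ,  1.068]), 'tool_pos': array([691.613, -98.554, 128.508]), 'ee_rot': array([-1.899, -2.498,  0.003])}
[[-0.267  0.964 -0.004]
 [ 0.964  0.267  0.001]
 [ 0.002 -0.004 -1.   ]]
```

View pics/w2.png

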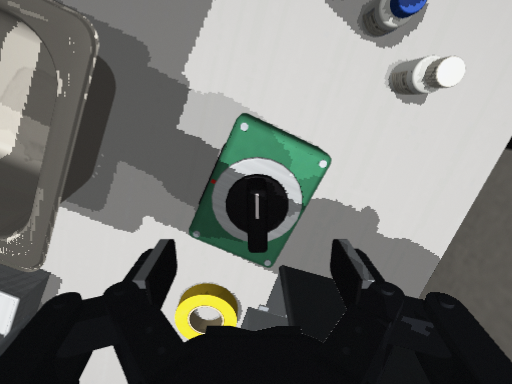

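The knob bar is upright in the picture, from (257,185) to (257,250), and parallel to the pads.

```bash
python3 - <<'E'
from h import *
m=np.load("m2.npy",allow_pickle=True).item()
im=cv2.imread("pics/w2.png");hsv=cv2.cvtColor(im,cv2.COLOR_BGR2HSV);v=hsv[...,2]
b=np.zeros_like(v);b[150:245,205:310]=255
ring=cv2.inRange(hsv,(0,0,110),(180,70,255))&b
c=max(cv2.findContours(ring,0,1)[0],key=cv2.contourArea);h=cv2.convexHull(c);e=cv2.fitEllipse(h);print(e,onz("wrist",[e[0]],46,m).round(1))
print(m["cx"],onz("wrist",[(256.5,195),(256.5,215),(257.5,248)],87,m).round(1).tolist())
E
```

```text
((266.8563537597656, 182.08285522460938), (44.0887451171875, 76.188232421875), 116.37477111816406) [[697.6 -78.   46. ]]
253.2010271436242 [[688.3, -76.6, 87.0], [692.1, -90.4, 87.0], [699.7, -114.5, 87.0]]
```

Call:
carry_out(
  deltas=[1,0.05,0.09,-0.2,0,0,0.2,1,0,0,-0.3,0,0,0,1,0,0,-0.3,0,0,0,1,0,0,0,0,0,0],
  grip_force=60,
)

```text
clock: 3.38
tool_pos: [694.2, -92.7, 87.8]
ee_rot: [-1.851, -2.534, 0.003]
force: [0.4, 0.8, 0.5]
opening: 85.6
gripper_force: 0.0
```

Call:
carry_out(
  deltas=[0,0,0,-0.04,0,0,0,0,0,0,0,0,0,0,0,0,0,0,0,0,0,0,0,0,0,0,0,0,0,0,0,0,0,0,0,0,0,0,0,0,0,0,0,0,0,0,0,0,0],
)

```text
clock: 4.25
tool_pos: [693.2, -94.3, 89.0]
ee_rot: [-1.853, -2.534, 0.008]
force: [-8.9, -3.2, 7.2]
opening: 12.4
gripper_force: 60.6
```

Call:
carry_out(
  deltas=[0,0,0,0.03,0,0,0.7,0,0,0,0,0,0,0.7,0,0,0,0,0,0,0.7,0,0,0,0,0,0,0.7,0,0,0,0,0,0,0.7,0,0,0,0,0,0,0.7,0,0,0,0,0,0,0.7,0,0,0,0,0,0,0.5,0,0,0,0,0,0,0],
)

```text
clock: 5.38
tool_pos: [691.7, -95.7, 89.0]
ee_rot: [-0.501, -3.093, 0.009]
force: [-10.2, -6.3, 4.1]
opening: 12.7
gripper_force: 60.0
```

```bash
cat >> h.py <<'E'
def st():
    s=observe();r=s["ee_rot"];print({k:np.round(s[k],2).tolist() for k in("clock","tool_pos","force","wrist_torque","qpos","opening")},"xaz",np.degrees(2*np.arctan2(r[1],r[0])).round(1))
E
python3 -c "
from h import *
st()"
```

```text
{'clock': 5.38, 'tool_pos': [691.71, -95.66, 89.0], 'force': [-10.21, -6.35, 4.08], 'wrist_torque': [-1.25, 1.93, 0.06], 'qpos': [-0.23, 0.71, 0.22, 1.09, -0.01, 0.1], 'opening': 12.73} xaz -198.4
```

Call:
carry_out(
  deltas=[0,0.01,0,0,0,0,0.4,0,0.01,0,0,0,0,0.4,0,0,0,0,0,0,0.3,0,0,0,0,0,0,0.2,0,0,0,0,0,0,0],
)

```text
clock: 6.0
tool_pos: [691.7, -96.1, 89.1]
ee_rot: [-0.156, -3.127, 0.008]
force: [-13.7, -6.4, 4.5]
opening: 12.6
gripper_force: 73.9
```

```bash
python3 -c "
from h import *
st()"
```

```text
{'clock': 6.0, 'tool_pos': [691.68, -96.08, 89.06], 'force': [-13.67, -6.36, 4.5], 'wrist_torque': [-1.19, 2.41, -1.66], 'qpos': [-0.23, 0.72, 0.23, 1.09, -0.01, -0.13], 'opening': 12.55} xaz -185.7
```

Call:
carry_out(
  deltas=[0,0,0,0,0,0,0.3,0,0,0,0,0,0,0,0,0,0,0,0,0,0],
)

```text
clock: 6.38
tool_pos: [695.5, -96.7, 89.5]
ee_rot: [-0.073, -3.138, 0.009]
force: [-3.5, -7.0, -0.9]
opening: 12.4
gripper_force: 92.5
```

```bash
python3 -c "
from h import *
st()"
```

```text
{'clock': 6.38, 'tool_pos': [695.55, -96.72, 89.51], 'force': [-3.47, -6.96, -0.92], 'wrist_torque': [-1.53, 0.51, -1.54], 'qpos': [-0.23, 0.72, 0.23, 1.08, -0.01, -0.18], 'opening': 12.4} xaz -182.7
```

Call:
carry_out(
  deltas=[1,0,0,0,0,0,0,1,0,0,0,0,0,0,1,0,0,0.05,0,0,0,1,0,0,0.5,0,0,0,1,0,0,1,0,0,0,1,-0.5,0,1,0,0,0,1,0,0,0,0,0,0],
)

```text
clock: 7.25
tool_pos: [674.0, -93.3, 223.9]
ee_rot: [0.062, 3.131, -0.003]
force: [-0.2, -0.5, 1.5]
opening: 85.3
gripper_force: 0.0
```

```bash
python3 -c "
from h import *
st();m=camera_model('wrist');im=camera('wrist')[:,:,::-1];np.save('m3.npy',m,allow_pickle=True);cv2.imwrite('pics/w3.png',im)"
```

```text
{'clock': 7.25, 'tool_pos': [674.04, -93.27, 223.92], 'force': [-0.24, -0.48, 1.46], 'wrist_torque': [-0.01, 0.0, 0.01], 'qpos': [-0.23, 0.6, 0.38, 1.33, 0.0, -0.19], 'opening': 85.32} xaz 177.7
```

View pics/w3.png

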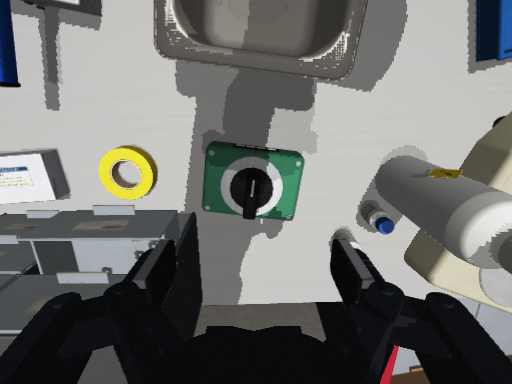

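The knob's white mark at (252,180) now points to the counter's front, near the red mark. I'll check the angle numerically.

```bash
python3 - <<'E'
from h import *
m=np.load("m3.npy",allow_pickle=True).item()
im=cv2.imread("pics/w3.png");hsv=cv2.cvtColor(im,cv2.COLOR_BGR2HSV)
az=lambda a,b:np.degrees(np.arctan2(*(b-a)[1::-1])).round(1)
red=cv2.inRange(hsv,(0,120,60),(8,255,255))|cv2.inRange(hsv,(172,120,60),(180,255,255));red[:, :225]=0;red[:,290:]=0;red[:140]=0;red[190:]=0
print("red",np.argwhere(red)[:, ::-1].mean(0), red.sum()//255)
g=cv2.inRange(hsv,(60,80,30),(90,255,255));c=max(cv2.findContours(g,0,1)[0],key=cv2.contourArea)
q=cv2.approxPolyDP(c,8,True).reshape(-1,2);print(q.tolist());P=onz("wrist",q,44,m);print(P[:,:2].round(0).tolist())
r=cv2.minAreaRect(c);B=onz("wrist",cv2.boxPoints(r),44,m);print([az(B[i],B[(i+1)%4]) for i in range(4)],B[:,:2].mean(0).round(1))
w=cv2.inRange(hsv,(0,0,120),(180,80,255));w2=w.copy();w2[:]=0;w2[178:200,244:262]=w[178:200,244:262]
pts=np.argwhere(w2)[:,::-1];print("mark",len(pts),pts.min(0),pts.max(0))
W=onz("wrist",pts,87,m);u,s,vt=np.linalg.svd(W-W.mean(0),full_matrices=False);print(W.mean(0).round(1),"dir",np.degrees(np.arctan2(vt[0,1],vt[0,0])),s[:2])
cv2.imwrite("pics/c3.png",cv2.resize(im[130:230,195:315],(720,600),interpolation=2))
E
```

```text
red [255.71428571 153.85714286] 7
[[209, 144], [203, 209], [240, 214], [223, 201], [220, 177], [257, 151], [279, 170], [283, 191], [255, 216], [291, 219], [297, 152]]
[[643.0, -141.0], [722.0, -156.0], [730.0, -111.0], [712.0, -130.0], [682.0, -132.0], [653.0, -87.0], [676.0, -62.0], [702.0, -58.0], [734.0, -92.0], [740.0, -48.0], [656.0, -42.0]]
[np.float64(167.5), np.float64(80.6), np.float64(-5.8), np.float64(-100.0)] [690.  -94.8]
mark 9 [251 181] [253 196]
[683.4 -93.6  87. ] dir -9.002157816132781 [18.11624548  0.8300644 ]
```

View pics/c3.png

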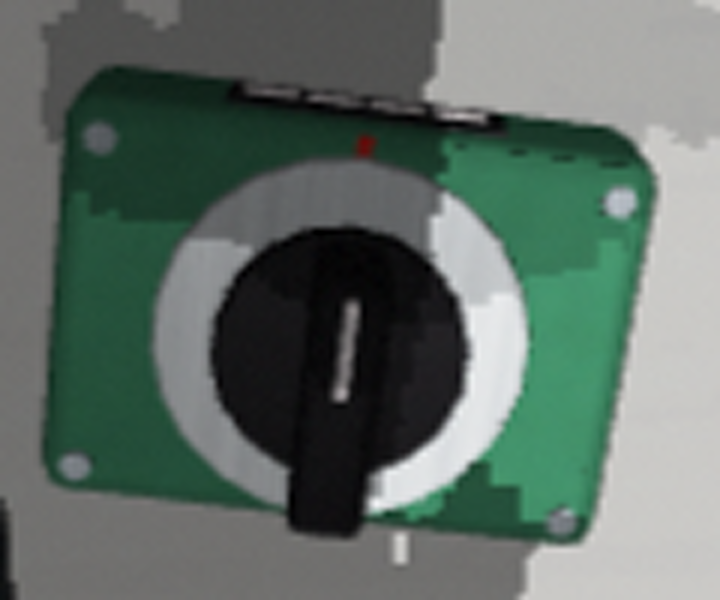

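Call:
carry_out(
  deltas=[1,-0.46,-0.75,0,0,0,-0.2,1,-0.46,-0.75,0,0,0,-0.2,1,-0.46,-0.75,0,0,0,-0.2,1,-0.46,-0.75,0,0,0,-0.2,1,-0.46,-0.75,-0.2,0,0,-0.2,1,-0.46,-0.75,-0.2,0,0,0,1,0,0,0,0,0,0],
)

```text
clock: 8.18
tool_pos: [531.6, -319.6, 194.6]
ee_rot: [-0.342, -3.119, -0.003]
force: [0.1, -0.0, 0.2]
opening: 85.2
gripper_force: 0.0
```

```bash
python3 - <<'E'
from h import *
st();m=camera_model('wrist');im=np.ascontiguousarray(camera('wrist')[:,:,::-1]);np.save('m4.npy',m,allow_pickle=True);cv2.imwrite('pics/w4.png',im)
hsv=cv2.cvtColor(im,cv2.COLOR_BGR2HSV)
b=cv2.inRange(hsv,(100,120,40),(125,255,255))
for c in cv2.findContours(b,0,1)[0]:
    if cv2.contourArea(c)>60:
        r=cv2.minAreaRect(c);B=onz("wrist",cv2.boxPoints(r),81,m)
        print(cv2.contourArea(c),np.round(r[0]),np.round(r[1]),B[:,:2].round(1).tolist(),B[:,:2].mean(0).round(1))
E
```

```text
{'clock': 8.18, 'tool_pos': [531.59, -319.62, 194.58], 'force': [0.07, -0.0, 0.16], 'wrist_torque': [0.03, -0.07, 0.01], 'qpos': [-0.64, 0.49, 0.12, 1.2, -0.0, -0.42], 'opening': 85.23} xaz -192.5
1191.5 [252. 188.] [16. 79.] [[568.4, -335.4], [492.6, -317.8], [495.7, -303.9], [571.8, -320.1]] [ 532.1 -319.3]
```

View pics/w4.png

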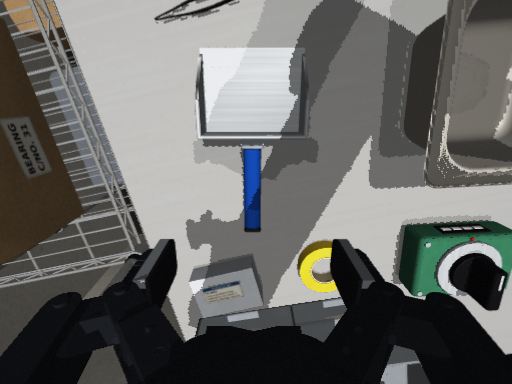

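The scoop lies below the gripper with its blue bar at (252,188), in line with the fingers. The pan is on the right and its left rim is visible.

Call:
carry_out(
  deltas=[1,0,0,-0.8,0,0,0,1,0,0,-0.8,0,0,0,1,0,0,-0.6,0,0,0,1,0,0,-0.25,0,0,0,1,0,0,0,0,0,0],
)

```text
clock: 8.85
tool_pos: [534.1, -316.9, 74.1]
ee_rot: [-0.334, -3.122, -0.002]
force: [1.1, -0.0, 0.5]
opening: 85.5
gripper_force: 0.0
```

```bash
python3 -c "
from h import *
st()"
```

```text
{'clock': 8.85, 'tool_pos': [534.06, -316.95, 74.13], 'force': [1.12, -0.02, 0.47], 'wrist_torque': [0.0, 0.0, -0.04], 'qpos': [-0.64, 0.57, -0.08, 0.92, 0.0, -0.42], 'opening': 85.47} xaz -192.2
```

Call:
carry_out(
  deltas=[1,-0.03,-0.04,-0.08,0,0,0,0,0,0,0,0,0,0,0,0,0,0,0,0,0,0,0,0,0,0,0,0,0,0,0,0,0,0,0,0,0,0,0,0,0,0,0,0,0,0,0,0,0],
  grip_force=110,
)

```text
clock: 9.72
tool_pos: [532.7, -320.3, 71.2]
ee_rot: [0.336, 3.123, -0.001]
force: [-0.1, -0.1, 3.0]
opening: 14.2
gripper_force: 107.3
```

```bash
python3 - <<'E'
from h import *
st()
im=cv2.imread("pics/top0.png");hsv=cv2.cvtColor(im,cv2.COLOR_BGR2HSV)
# pan from w3 + w4: sandy rim mask lines
for n,mn in(("w1","m1"),):
    m=np.load(mn+".npy",allow_pickle=True).item()
    # hand-read rim corners in w1: top(165,181) right(270,250) left(103,270) bottom(208,328)
    P=onz("wrist",[(165,181),(271,250),(207,329),(102,270)],96,m);print(P[:,:2].round(0).tolist(),P[:,:2].mean(0).round(1))
    print([np.linalg.norm(P[i]-P[i-1]).round(0) for i in range(4)])
P=onz("top",[(445*.64,268*.64),(519*.64,279*.64),(508*.64,364*.64),(430*.64,352*.64)],96);print(P[:,:2].round(0).tolist(),P[:,:2].mean(0).round(1))
E
```

```text
{'clock': 9.72, 'tool_pos': [532.69, -320.3, 71.23], 'force': [-0.13, -0.05, 3.03], 'wrist_torque': [0.01, 0.22, 0.05], 'qpos': [-0.64, 0.57, -0.08, 0.91, -0.0, -0.43], 'opening': 14.23} xaz 167.7
[[582.0, -14.0], [555.0, -166.0], [402.0, -143.0], [433.0, 18.0]] [493.  -76.2]
[np.float64(153.0), np.float64(154.0), np.float64(155.0), np.float64(163.0)]
[[590.0, -18.0], [570.0, -171.0], [395.0, -149.0], [417.0, 10.0]] [493.1 -82.1]
```

Call:
carry_out(
  deltas=[0,0,0,0.6,0,0,0,0,0,0,1,0,0,0,0,0,0,1,0,0,0,0,0,0.98,0.4,0,0,-0.73,0,-0.08,0.98,0,0,0,-0.73,0,-0.08,0.98,0,0,0,-0.73,0,-0.08,0.98,0,0,0,-0.73,0,-0.08,0.98,0,0,0,-0.73,0,-0.08,0.98,0,0,0,-0.73,0,-0.08,0.98,0,0,0,-0.73,0,-0.08,0.98,0,0,0,-0.73,0,-0.08,0.98,0,0,0,-0.69],
)

```text
clock: 11.22
tool_pos: [499.6, 122.4, 220.1]
ee_rot: [-1.973, -2.444, 0.002]
force: [0.6, 1.4, -1.8]
opening: 14.0
gripper_force: 107.9
```

Call:
carry_out(
  deltas=[0,0,0,0,0,0,0,0,0,0,0,0,0,0],
)

```text
clock: 11.48
tool_pos: [500.1, 120.7, 220.2]
ee_rot: [-1.967, -2.449, 0.002]
force: [0.4, 0.0, -2.5]
opening: 14.4
gripper_force: 107.9
```

```bash
python3 - <<'E'
from h import *
st();m=camera_model('wrist');im=np.ascontiguousarray(camera('wrist')[:,:,::-1]);np.save('m5.npy',m,allow_pickle=True);cv2.imwrite('pics/w5.png',im)
t=np.ascontiguousarray(camera('top')[:,:,::-1]);cv2.imwrite('pics/t5.png',t)
E
```

```text
{'clock': 11.48, 'tool_pos': [500.05, 120.66, 220.22], 'force': [0.44, 0.0, -2.52], 'wrist_torque': [-0.15, -0.05, -0.02], 'qpos': [0.11, 0.27, -0.15, 1.15, -0.0, 1.47], 'opening': 14.45} xaz -257.5
```

View pics/w5.png

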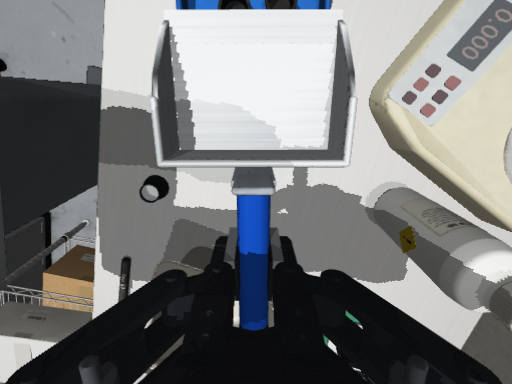

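The scoop is held straight: its lip runs from (163,10) to (342,10), centred on column 253. The tray starts just past the lip, with cap tops at (235,5) and (280,5).

```bash
python3 - <<'E'
from h import *
im=cv2.imread("pics/side0.png");hsv=cv2.cvtColor(im,cv2.COLOR_BGR2HSV)
b=cv2.inRange(hsv,(100,150,40),(125,255,255));b[:,:235]=0;b[:210]=0;b[310:]=0;b[:,305:]=0
c=max(cv2.findContours(b,0,1)[0],key=cv2.contourArea);h=cv2.convexHull(c)
q=cv2.approxPolyDP(h,4,True).reshape(-1,2);print(q.tolist());P=onz("side",q,35);print(P[:,:2].round(0).tolist(),P[:,:2].mean(0))
d=cv2.inRange(hsv[...,2],0,60);d[:235]=0;d[305:]=0;d[:,245:]=d[:,245:];m=np.zeros_like(d);cv2.drawContours(m,[h],-1,255,-1);d&=cv2.erode(m,np.ones((5,5)))
for k in cv2.findContours(d,0,1)[0]:
    if cv2.contourArea(k)>20:
        x,y,w,hh=cv2.boundingRect(k);print("cap",(x,y,w,hh),onz("side",[(x+w/2,y+hh/2)],15).round(0).tolist())
im=cv2.imread("pics/top0.png");hsv=cv2.cvtColor(im,cv2.COLOR_BGR2HSV)
b=cv2.inRange(hsv,(100,120,40),(125,255,255));b[:,:135]=0;b[:,245:]=0;b[:172]=0;b[246:]=0
c=max(cv2.findContours(b,0,1)[0],key=cv2.contourArea);q=cv2.approxPolyDP(cv2.convexHull(c),4,True).reshape(-1,2);print(q.tolist());P=onz("top",q,35);print(P[:,:2].round(0).tolist(),P[:,:2].mean(0))
E
```

```text
[[289, 227], [296, 302], [242, 306], [243, 228]]
[[421.0, 143.0], [358.0, 434.0], [491.0, 474.0], [563.0, 176.0]] [458.32748992 306.58996381]
cap (273, 289, 11, 9) [[410.0, 398.0, 15.0]]
cap (254, 257, 9, 12) [[487.0, 297.0, 15.0]]
cap (269, 256, 10, 11) [[444.0, 282.0, 15.0]]
[[227, 182], [234, 223], [151, 240], [144, 198]]
[[559.0, 170.0], [423.0, 144.0], [363.0, 415.0], [500.0, 443.0]] [461.11208018 292.69684905]
```

Call:
carry_out(
  deltas=[0,-0.02,0.1,-0.3,-0.15,-0.03,0,0,0,0,-0.6,0,0,0,0,0,0,-0.6,0,0,0,0,0,0,-0.6,0,0,0,0,0,0,-0.4,0,0,0,0,0,0,-0.2,0,0,0,0,0,0,0,0,0,0],
)

```text
clock: 12.45
tool_pos: [499.2, 125.2, 85.5]
ee_rot: [1.957, 2.432, -0.028]
force: [-0.3, -0.6, -0.7]
opening: 13.9
gripper_force: 107.8
```

```bash
python3 - <<'E'
from h import *
st()
from scipy.spatial.transform import Rotation as R
M=R.from_rotvec(observe()["ee_rot"]).as_matrix();print(M.round(3))
E
```

```text
{'clock': 12.45, 'tool_pos': [499.23, 125.15, 85.46], 'force': [-0.31, -0.64, -0.66], 'wrist_torque': [-0.08, 0.01, 0.04], 'qpos': [0.14, 0.37, -0.38, 0.82, -0.03, 1.49], 'opening': 13.95} xaz 102.3
[[-0.214  0.977  0.004]
 [ 0.977  0.214 -0.026]
 [-0.027 -0.002 -1.   ]]
```

Call:
carry_out(
  deltas=[0,0,0,-0.1,0,0,0,0,0,0,-0.1,0,0,0,0,0,0,0,0,0,0],
)

```text
clock: 12.82
tool_pos: [500.5, 126.1, 76.7]
ee_rot: [1.955, 2.431, -0.024]
force: [0.2, -1.6, 3.7]
opening: 14.4
gripper_force: 108.9
```

Call:
carry_out(
  deltas=[0,-0.06,0.2,0,0,0,0,0,-0.08,0.39,0,0,0,0,0,-0.085,0.39,0,0,0,0,0,-0.085,0.39,0,0,0,0,0,-0.085,0.39,0,0,0,0,0,-0.085,0.39,0,0,0,0,0,-0.085,0.39,0,0,0,0,0,0,0,0,0,0,0],
)

```text
clock: 13.82
tool_pos: [471.0, 255.4, 76.2]
ee_rot: [1.953, 2.436, -0.022]
force: [-0.2, 1.5, 0.6]
opening: 14.1
gripper_force: 108.6
```

```bash
cat >> h.py <<'E'
def caps(tag):
    im=np.ascontiguousarray(camera('wrist')[:,:,::-1]);m=camera_model('wrist');cv2.imwrite(f'pics/{tag}.png',im)
    hsv=cv2.cvtColor(im,cv2.COLOR_BGR2HSV);d=cv2.inRange(hsv[...,2],0,60);d[190:]=0
    for k in cv2.findContours(d,0,1)[0]:
        if cv2.contourArea(k)>80:
            r=cv2.boundingRect(k);p=[(r[0]+r[2]/2,r[1]+r[3]/2)];P=onz('wrist',p,25,m)[0]-[462,295,0]
            print("blob",cv2.contourArea(k),r,"tray xy",np.round([P[0]*.977+P[1]*.213,-P[0]*.213+P[1]*.977],0))
    s=observe()["tool_pos"]-[462,295,0];print("tcp tray",np.round([s[0]*.977+s[1]*.213,-s[0]*.213+s[1]*.977],1))
E
python3 -c "
from h import *
st();caps('w6')"
```

```text
{'clock': 13.82, 'tool_pos': [471.01, 255.4, 76.22], 'force': [-0.17, 1.47, 0.56], 'wrist_torque': [0.96, 0.14, -0.05], 'qpos': [0.39, 0.42, -0.33, 0.82, -0.02, 1.74], 'opening': 14.14} xaz 102.6
blob 1896.0 (0, 128, 35, 62) tray xy [-154.    1.]
blob 1464.5 (157, 24, 21, 135) tray xy [-52.  43.]
blob 1579.5 (356, 0, 30, 131) tray xy [70. 58.]
blob 1339.0 (178, 0, 60, 32) tray xy [-25.  83.]
blob 3138.0 (115, 0, 45, 190) tray xy [-70.  41.]
tcp tray [  0.3 -41.2]
```

Call:
carry_out(
  deltas=[0,-0.065,0.29,0,0,0,0,0,-0.065,0.29,-0.02,0,0,0,0,-0.04,0.2,-0.02,0,0,0,0,0,0,0,0,0,0],
)

```text
clock: 14.38
tool_pos: [464.2, 292.1, 75.2]
ee_rot: [1.955, 2.43, -0.023]
force: [2.3, -2.3, 8.9]
opening: 14.3
gripper_force: 109.8
```

```bash
python3 -c "
from h import *
st();caps('w7')
im=cv2.imread('pics/w7.png',0)[0:180,100:400]
s=cv2.resize(im,(100,36),interpolation=cv2.INTER_AREA)
print('\n'.join(''.join('#+-. '[min(4,int(v)//52)] for v in r) for r in s))"
```

```text
{'clock': 14.38, 'tool_pos': [464.2, 292.08, 75.24], 'force': [2.28, -2.27, 8.87], 'wrist_torque': [0.46, 0.06, 0.01], 'qpos': [0.46, 0.45, -0.29, 0.84, -0.03, 1.82], 'opening': 14.25} xaz 102.4
blob 1747.5 (0, 141, 42, 49) tray xy [-151.   35.]
blob 270.5 (158, 87, 16, 62) tray xy [-52.  66.]
blob 87.0 (158, 35, 11, 35) tray xy [-50. 102.]
blob 1510.5 (273, 0, 61, 33) tray xy [ 30. 120.]
blob 4562.0 (163, 0, 83, 96) tray xy [-26. 105.]
blob 3203.0 (111, 0, 46, 190) tray xy [-70.  79.]
tcp tray [ 1.5 -3.3]
+++########++++-----+#####################+++-----------++####################+---++++++#######+++-.
+++########+++++----.-##########+#########.---           .###################-   .++++++######++++. 
-+++#######+++++----. +#########+#########----.           ##################+.   -++++++######++++. 
-+++########++++-------##################+----.           -################+-. ..--+++++######++++  
.+++########++++---  --.+################------           .+##############+--. .. .+++++######+++-  
.+++########+++++-- .++. -##############-------             -########+#++---.  --  
[... 2337 characters left out ...]
   
........+++#######..+++++++++++-...........................................-+++++-  +###+++.        
........-++#######..-++++++++++++++++++++++++++++++++++++++++++++++++++++++++++++-  ####+++         
........-++#######- -++++++++++++++++++++++++++++++++++++++++++++++++++++++++++-+. .####++-         
.........++#######+                                                                -###+++-         
.........+++#######+++---------------------------+++++++++++++++------------------+####+++.         
.........-++##########++++++++++++++++++++++++++++++++++++####++++++++++++++++++++#####+++          
..........++##########++++++++++++++++++++++++++++++++++++#####+++++++++++++++++++#####++-
```

Call:
carry_out(
  deltas=[0,-0.02,0.08,0,0,0,0,0,-0.02,0.08,0,0,0,0,0,-0.01,0.06,0,0,0,0,0,0,0,0,0,0,0],
)

```text
clock: 14.92
tool_pos: [462.1, 302.0, 75.4]
ee_rot: [1.955, 2.428, -0.025]
force: [1.6, -5.5, 10.2]
opening: 13.8
gripper_force: 109.9
```

```bash
cat >> h.py <<'E'
def asc(tag,a=(0,180,100,400)):
    im=cv2.imread(f'pics/{tag}.png',0)[a[0]:a[1],a[2]:a[3]]
    s=cv2.resize(im,(75,26),interpolation=cv2.INTER_AREA)
    print('\n'.join(''.join('#+-. '[min(4,int(v)//52)] for v in r) for r in s))
E
python3 -c "
from h import *
st();caps('w8');asc('w8')"
```

```text
{'clock': 14.92, 'tool_pos': [462.08, 301.98, 75.42], 'force': [1.61, -5.46, 10.2], 'wrist_torque': [-0.09, 0.12, -0.01], 'qpos': [0.48, 0.45, -0.28, 0.84, -0.03, 1.84], 'opening': 13.77} xaz 102.3
blob 1709.0 (0, 144, 45, 46) tray xy [-150.   44.]
blob 2546.0 (272, 0, 61, 53) tray xy [ 30. 126.]
blob 5450.5 (163, 0, 85, 112) tray xy [-25. 111.]
blob 3134.0 (110, 0, 46, 190) tray xy [-70.  89.]
tcp tray [1.6 6.8]
++######++++++++##############........++++++##############+++++++######+-- 
+++#####++++++++##############+............+#############+-..+++++#####++- 
-++######+++----###############-           +##############. .---++####+++. 
.-+######+++-- .########+######-..         +#############+ .. --++####+-+  
.++######+++-- -########+######+...        -#############+ .- .-+#####+--  
 -++#####+++--.-++############+-...         +###########+. -+..-+#####++.  
 --+#####++++-.++-+##########+-....          +########+-.. -+-.++####+++.  
 .++######+++--++-..-+#######++--.            ---++--....  -+---+####+-+   
  -++#####+++-+++-..   .+#########-            .........   +++-++####+--   
[... 585 characters left out ...]
     .++++. +##+--     
   ..++#####+ -++++----.                                 .++++  ###++.     
.....++#####+ -++++----                                  -+++- .###++      
.....-+######..+++++---.                                 -+++- -##++-      
......++#####..+++++---.                                 -+++. +##+--      
......++#####- ++++++++----------------------------------++++. ###++.      
......-+#####+ -+++++++++++++++++++++++++++++++++++++++++++++ .###++       
......-++#####..................................              -##++-       
.......++######+++++++++++++++++++++++++++++##+++------------+###++-       
.......-+#######++++++++++++++++++++++++++++###++----+------+####++.
```

Call:
carry_out(
  deltas=[0,-0.01,0.05,0,0,0,0,0,-0.01,0.04,0,0,0,0,0,0,0,0,0,0,0],
)

```text
clock: 15.35
tool_pos: [461.7, 304.7, 75.8]
ee_rot: [1.954, 2.424, -0.028]
force: [2.6, -12.5, 15.1]
opening: 14.3
gripper_force: 110.6
```

```bash
python3 -c "
from h import *
st();caps('w9')"
```

```text
{'clock': 15.35, 'tool_pos': [461.67, 304.7, 75.81], 'force': [2.57, -12.46, 15.07], 'wrist_torque': [-1.13, -0.11, 0.12], 'qpos': [0.49, 0.45, -0.28, 0.85, -0.03, 1.84], 'opening': 14.29} xaz 102.3
blob 770.0 (0, 167, 46, 23) tray xy [-152.   39.]
blob 251.5 (12, 144, 33, 23) tray xy [-144.   55.]
blob 12019.5 (110, 0, 266, 190) tray xy [-4. 92.]
tcp tray [1.7 9.5]
```

Call:
carry_out(
  deltas=[0,0.015,-0.06,-0.03,0.44,0.1,0,0,0.02,-0.08,-0.05,0.44,0.1,0,0,0.02,-0.1,-0.05,0.44,0.1,0,0,0,0,0,0,0,0],
)

```text
clock: 15.9
tool_pos: [460.9, 291.9, 65.4]
ee_rot: [-1.867, -2.313, -0.184]
force: [1.4, -7.0, -1.8]
opening: 13.8
gripper_force: 108.3
```

```bash
python3 -c "
from h import *
st();caps('w10');asc('w10',(0,180,100,400))"
```

```text
{'clock': 15.9, 'tool_pos': [460.94, 291.89, 65.4], 'force': [1.35, -7.01, -1.81], 'wrist_torque': [-1.73, -0.37, 0.18], 'qpos': [0.34, 0.42, -0.38, 0.75, 0.2, 1.7], 'opening': 13.82} xaz -257.8
blob 11887.0 (134, 0, 239, 190) tray xy [-1. 92.]
tcp tray [-1.3 -2.6]
     .++############################################################+++    
      ++########+##############+++++++++++++#############+-++#######+++    
      -+########-##############.           +#############+  -#######++-    
      -+#######--##############+           ##############+ ..+######++-    
      -++####+- +########++####+.          +#############. - .++####+--    
      -++####+..++#######+#####-..         +############+  +. -+####+--    
      .++####+.-+--############....        -###########-.. +-.-+####+-.    
      .++####+.++-..-+#++#####+....         +#######+-... .++.-+####++.    
      .-+####+-+++..  -+######++--.          -++##++..... .++--+####++.    
      .-+####+++++..   .+#########+.          ..........  .+++-+####++.    
       ++####+++++-..  .############.           .......   -+++++####++.   
[... 435 characters left out ...]
    .++++ .###+--     
       .-+### .++++-...      ..--.....                   -+++- -###+--     
       .-+###..++++-....        ....                     -+++- +###+--     
       .-+###. ++++-....                                 -+++. +###+-.     
        -+###- -++++....                                 ++++. ####+-.     
        -+###+ -++++----.                 ...............++++ .####+-.     
        -+#### .++++----------------------------------------- .####++.     
        -+####. ..                                            -####++.     
        -+#####++------+++++++++++---------++++++++++++++++++++####++      
        .++####+++-----++++++++++----------++++++++++++++++++++####++
```

Caps are on board. Tilt further while lifting.

Call:
carry_out(
  deltas=[0,0.01,-0.04,0.1,0.3,0.07,0,0,0.01,-0.05,0.2,0.4,0.09,0,0,0.01,-0.05,0.3,0.4,0.09,0,0,0.01,-0.05,0.4,0.3,0.07,0,0,0,-0.05,0.5,0,0,0,0,0,0,0.5,0,0,0,0,0,0,0,0,0,0],
)

```text
clock: 16.82
tool_pos: [465.0, 284.1, 168.6]
ee_rot: [-1.724, -2.149, -0.402]
force: [-0.1, 0.5, -3.9]
opening: 14.5
gripper_force: 107.9
```

```bash
python3 -c "
from h import *
st();caps('w11');asc('w11',(0,180,100,400))
from scipy.spatial.transform import Rotation as R
print(R.from_rotvec(observe()['ee_rot']).as_matrix().round(3))"
```

```text
{'clock': 16.82, 'tool_pos': [465.05, 284.05, 168.63], 'force': [-0.06, 0.53, -3.91], 'wrist_torque': [-0.9, -0.18, 0.03], 'qpos': [0.19, 0.33, -0.29, 0.97, 0.46, 1.54], 'opening': 14.48} xaz -257.5
blob 107.5 (312, 168, 7, 22) tray xy [67. 57.]
blob 91.0 (186, 168, 6, 22) tray xy [-71.  57.]
blob 2297.5 (194, 88, 54, 57) tray xy [-37. 128.]
blob 1403.5 (158, 29, 21, 131) tray xy [-98. 154.]
blob 2781.5 (176, 24, 58, 64) tray xy [-57. 202.]
blob 104.0 (368, 13, 21, 11) tray xy [147. 250.]
blob 2461.0 (416, 2, 96, 164) tray xy [240. 168.]
blob 2980.5 (245, 0, 71, 63) tray xy [ 31. 233.]
tcp tray [ -0.3 -11.5]
-------------------.   ......-+--...+###############+-...............  ...-
-------------------    .....-+......+################+...........    .    .
----------------.                      .##############.     ....  .-++++-  
----------------..     .----.          .##############.    ..--.  .....-++ 
---------------..+   -########-        .#############+     -..--  ......-- 
---------------.-+..+##########+.       +############.    .+..-+-   .....  
---------------.++.+########
[... 864 characters left out ...]
.-+++-........-....
----------.   .+++++---.+###########+--.         ........++++-........-....
---------.    .+++++----.+#########+---.      ...........++++-..     ......
---------.    .-++++----...-+###+++-----.   .............++++..            
--------.     .-++++----. ...+++++-----.................-++++..            
--------.     .-+++++-------------------------------------+++..            
-------.      .................................................            
-------.       .....-++++++++++++----------+++++++++++++----..             
------.             +####++++++++----------+#####+++####----.              
[[-0.193  0.976 -0.099]
 [ 0.876  0.217  0.432]
 [ 0.443 -0.003 -0.897]]
```

```bash
python3 - <<'E'
from h import *
im=np.ascontiguousarray(camera('top')[:,:,::-1]);cv2.imwrite('pics/t11.png',im)
for n in('top0','t11'):
    im=cv2.imread(f'pics/{n}.png')
    c=im[165:240,268:340].astype(int)
    d=c[...,2]-c[...,0]   # R-B warm
    g=cv2.cvtColor(im,cv2.COLOR_BGR2GRAY)[165:240,268:340]
    print(n);print('\n'.join(''.join('#+-. '[min(4,int(v)//45)] for v in r) for r in g[::2]))
    print('\n'.join(' '.join(f'{v:3d}' for v in r[::3]) for r in d[::6]))
E
```

```text
top0
........................................................................
........................................................................
.................---------..............................................
...............----------------------...................................
...............-------------------------------..........................
..............--+++++++++---------------------------------..............
.............--+++++++++++++++++++++++--------------------------........
.............--+++++--------------++++++++++++++----------------........
............--+--------++++++-----------------+++++++++++++-----........
...........---+----++++++++++++++++++++-----------------+++++++--.......
...........-------++++-----++++++++++++++++++++++++-------++++++--......
..........-------++---...------------++-+++++++++++++++----+++++--......
..........----------...................---------+++++++++----+++-.......
..........------+--............................----+++++++-------.......
.........---------................................--++++++-------.......

[... 6252 characters left out ...]
  10   4   6  10   7   5   5
  4   2   1   5   9   9  13  12  13  14  14  13  13  14  14  14  11   7   8   9   9   4   3   5
  3   3   1   8   7   7  11  14  13  14  13  13  15  13  13  13  12   7   3  10   7   3   4   5
  3   5   4  10   3   8   9  13  14  14  15  12  13  13  13  13   8   6   8  10   4   5   5   4
  3   1   5   7   6   7   4   7   8   6   7   8   7  10   8  11   6   5   8   7   4   6   4   4
  3   3   2   5   5   5   6   9  10  10   9  10   6   5   2   5   6   9  11   4   5   5   4   4
  4   3   3   3   3   2   3   5   0   2   2   4   4   4   7   6   6   6   6   6   3   5   4   5
  3   0   2   4   4   4   3   1   4   3   3   3   5   5   6   5   6   4   6   5   6   5   4   5
```

```bash
python3 - <<'E'
from h import *
P=onz("side",np.array([(425,244),(481,256),(462,301),(394,281)])*.64,96);print("side",P[:,:2].round(0).tolist(),P[:,:2].mean(0).round(0))
L=lambda n:np.load(n+".npy",allow_pickle=True).item()
print("w3 far edge",onz("wrist",[(158,53),(250,68),(340,79),(154,20),(362,30)],96,L("m3"))[:,:2].round(0).tolist())
print("w4 right edge",onz("wrist",[(430,185),(440,100),(450,10),(500,186)],96,L("m4"))[:,:2].round(0).tolist())
print("w1",onz("wrist",[(165,181),(271,250),(102,270),(133,225),(218,215)],96,L("m1"))[:,:2].round(0).tolist())
print("top",onz("top",[(303.8,204.5),(276.5,201),(331,201),(306,182),(301,227)],96)[:,:2].round(0).tolist())
E
```

```text
side [[536.0, -176.0], [398.0, -146.0], [417.0, 40.0], [573.0, -7.0]] [481. -72.]
w3 far edge [[556.0, -168.0], [570.0, -91.0], [582.0, -13.0], [531.0, -167.0], [545.0, 2.0]]
w4 right edge [[556.0, -166.0], [486.0, -157.0], [425.0, -150.0], [570.0, -107.0]]
w1 [[582.0, -14.0], [555.0, -166.0], [433.0, 18.0], [512.0, 2.0], [570.0, -86.0]]
top [[485.0, -80.0], [494.0, 7.0], [498.0, -168.0], [557.0, -87.0], [413.0, -72.0]]
```

Call:
carry_out(
  deltas=[0,0.1,-0.33,0.2,0,0,0.3,0,0.17,-0.58,0.3,0,0,0.53,0,0.22,-0.75,0.3,0,0,0.68,0,0.24,-0.83,0.3,0,0,0.75,0,0.24,-0.83,0.25,0,0,0.75,0,0.24,-0.83,0.2,0,0,0.75,0,0.24,-0.83,0.15,0,0,0.75,0,0.24,-0.83,0.1,0,0,0.75,0,0.22,-0.75,0.1,0,0,0.68,0,0.17,-0.58,0.1,0,0,0.53,0,0.1,-0.33,0,0,0,0.3,0,0,0,0,0,0,0],
)

```text
clock: 18.42
tool_pos: [573.8, -90.3, 264.9]
ee_rot: [-0.233, -2.671, -0.051]
force: [0.1, -0.0, -3.7]
opening: 14.5
gripper_force: 108.1
```

```bash
cat >> h.py <<'E'
from scipy.spatial.transform import Rotation as R
def pour():
    s=observe();M=R.from_rotvec(s["ee_rot"]).as_matrix();x=M[:,0];up=-M[:,2]
    lip=s["tool_pos"]+133*x-71*up
    d=lip-[485,-77,0];print("scoop az",np.degrees(np.arctan2(x[1],x[0])).round(1),"nosedown",np.degrees(np.arcsin(-x[2])).round(1),"lip",lip.round(1),"in pan",np.round([d[0]*.986-d[1]*.165,d[0]*.165+d[1]*.986],1),"roll",M[2,1].round(3))
E
python3 -c "
from h import *
st();pour();caps('w12');asc('w12',(0,180,100,400))"
```

```text
{'clock': 18.42, 'tool_pos': [573.77, -90.26, 264.88], 'force': [0.06, -0.01, -3.74], 'wrist_torque': [-0.11, -0.87, 0.01], 'qpos': [-0.25, 0.89, 0.9, 2.04, -0.04, -0.06], 'opening': 14.53} xaz -190.0
scoop az 170.0 nosedown -26.5 lip [425.3 -64.3 260.6] in pan [-60.9   2.7] roll -0.003
blob 157.5 (66, 113, 61, 17) tray xy [-222. -552.]
blob 761.0 (380, 110, 48, 80) tray xy [  -7. -144.]
blob 152.5 (393, 61, 119, 50) tray xy [-70. -30.]
blob 6968.5 (176, 43, 115, 116) tray xy [-174. -349.]
blob 326.0 (79, 32, 30, 35) tray xy [-337. -520.]
blob 205.0 (147, 21, 18, 22) tray xy [-328. -420.]
blob 1216.0 (194, 0, 117, 14) tray xy [-311. -262.]
blob 2031.0 (34, 0, 102, 64) tray xy [-371. -524.]
tcp tray [  27.  -399.4]
++++++#+-.........-+++++++++++++####################+......................
++++++++-..........---.-####++################++++++-......................
+++++++#-.......                                            ...............
+++++++#-..-++++-                                          ................
+++++++#+..-##+---                                         +-...........
[... 886 characters left out ...]
+----------+++++--     .+#+++
++--..       .-++++-.-############++###########+---------+++++-.     .###+-
             .-+++++.-##########################---------+++++-.     .-###+
             ..+++++.-##########################---------+++++-       .-###
              .-++++-.+###########+############+---------+++++-        .-##
              .-++++-.-+#########+-+##########+----------++++--         .+#
              .-++++++++++#####+++++++######+++++++++++++++++-.          -+
              ..----------------------------------------------.           -
               ......--.++++-.....+++++++++....-+++++---------             
                    .-.-++++.    -+++++++++.   .+++++.--------
```

Call:
carry_out(
  deltas=[0,0.2,-0.04,0,-0.14,-0.82,0,0,0.22,-0.04,-0.1,-0.14,-0.82,0,0,0.22,-0.04,-0.2,-0.14,-0.82,0,0,0.22,-0.04,-0.3,-0.14,-0.82,0,0,0.22,-0.04,-0.3,-0.14,-0.82,0,0,0,0,0,0,0,0],
)

```text
clock: 19.23
tool_pos: [617.6, -96.3, 215.1]
ee_rot: [0.25, 2.882, -0.029]
force: [-1.2, 0.3, -2.6]
opening: 14.1
gripper_force: 108.3
```

```bash
python3 -c "
from h import *
st();pour();caps('w13');asc('w13',(0,180,100,400))"
```

```text
{'clock': 19.23, 'tool_pos': [617.57, -96.3, 215.13], 'force': [-1.24, 0.32, -2.55], 'wrist_torque': [0.11, 0.39, 0.04], 'qpos': [-0.27, 0.28, -0.18, 0.86, 0.02, -0.09], 'opening': 14.12} xaz 170.1
scoop az 170.1 nosedown 14.3 lip [507.9 -77.  113.5] in pan [22.6  3.7] roll 0.001
blob 2256.5 (242, 78, 53, 56) tray xy [  57. -392.]
blob 5323.5 (179, 13, 60, 122) tray xy [   3. -437.]
blob 82.0 (507, 0, 5, 28) tray xy [  61. -158.]
tcp tray [  72.3 -417.6]
      -++. .++++++++++----------------------.      ..-+++++++++. -++-      
      --+-  -+++++++++---++++---------------       ..-+++++++++. -+--      
      .-+-  -+++-------#######+-----------------.           -+- .-+-.      
       --+. .+++--..-+##########+----------------          .-+- --+-       
       .-+-  -+--+--+############+--------------.          - .. ----       
        -+-  -+-++.-##############+-------------.          +... ---.       
        .-+. .++++.-##############+-------------          .+-. .---        
        .-+-  -+++--##############+-------------          .++...--.        
         -+-  ++++-.-############
[... 634 characters left out ...]
+++             
             .-+++++.-############--+##########+        .++++-             
             .-+++++--.+########+----+########.         .++++-             
             ..+++++-----++++++---------++++-.          -++++.             
              .-++++-------------------------           -++++.             
              .-++++-------------------------          .-++++            .-
              --+++++++++++++++++++++++++++++++++++++++++++++           .--
         ...  .-+++++++++++++++++++++--+++++++-..............          .-++
      .--.-----.......-------+-++++++++++++--------...                .-+++
             .---    --------++++++++++++++-..-------                 ---++
```

Call:
carry_out(
  deltas=[0,-0.14,-0.05,0.35,-0.17,-0.98,0,0,-0.44,0.07,0.28,-0.17,-0.98,0,0,-0.48,0.08,0.2,-0.17,-0.98,0,0,-0.5,0.08,0.11,-0.17,-0.98,0,0,-0.51,0.08,0.02,-0.17,-0.98,0,0,0,0,0,0,0,0,0,0,0,0,0,0,0,0,0,0,0,0,0,0,0,0,0,0,0,0,0],
)

```text
clock: 20.4
tool_pos: [560.1, -95.8, 323.1]
ee_rot: [0.179, 2.084, -0.099]
force: [-0.9, -0.1, -2.6]
opening: 14.2
gripper_force: 110.5
```

```bash
python3 -c "
from h import *
st();pour();caps('w14');asc('w14',(0,200,60,440))"
```

```text
{'clock': 20.4, 'tool_pos': [560.1, -95.76, 323.13], 'force': [-0.89, -0.07, -2.6], 'wrist_torque': [0.13, 1.11, 0.02], 'qpos': [-0.37, -0.3, -1.02, -0.19, 0.18, -0.1], 'opening': 14.22} xaz 170.2
scoop az 170.0 nosedown 60.2 lip [555.8 -94.5 172.4] in pan [72.7 -5.6] roll 0.003
blob 1027.0 (336, 100, 31, 90) tray xy [ 720. -360.]
blob 684.5 (409, 94, 22, 58) tray xy [ 619. -194.]
blob 113.0 (256, 2, 31, 7) tray xy [ 151. -431.]
tcp tray [  12.6 -402.7]
.---.         -.      .         -+++.  .+++-.  ..--.           .-----------
  ----        ...... .--...---..----..-------..----.....       -+----------
   .---.          . .---------------------------------..       .--....-----
     ---            ------------------------- .---------. ...   .-++. -----
      ..     ......-++..--------------------  ----------.--..    +++. -----
      ...-----------++-..------------------. .---------+---.     .-.  -----
---......----------+++---..---------------.  .-------.-+--.           -----
-----------------.-+++----..-------------.  --------.--++-...         .----
---...----------..-+++----- .-----
[... 630 characters left out ...]
- +-     .. .+#####
--------------------+++------------------------------+++- #+.------+++#####
-....-------------.-+++------------------------------+++..##++++++++++####+
-..----------------.-+++-----------------------------+++.-##+++++++++++++-+
--------...-------- -+++++++++++++++++++++++++++++++++++.-##---.....   ....
-------------------....----------+------------...........+##. -.           
---------------------------------+++++++++-...........-#####.---...........
...----------------...------------++++++++-...........-#####----......     
................--....----........+--------...........-#####--.-           
................-.....----........-++++++-............-#####+-.++++++++.
```

```bash
python3 - <<'E'
from h import *
im=np.ascontiguousarray(camera('side')[:,:,::-1]);cv2.imwrite('pics/s14.png',im)
t=np.ascontiguousarray(camera('top')[:,:,::-1]);cv2.imwrite('pics/t14.png',t)
def a(g,w,h):
    s=cv2.resize(g,(w,h),interpolation=cv2.INTER_AREA);print('\n'.join(''.join('#+-. '[min(4,int(v)//45)] for v in r) for r in s))
print("side");a(cv2.cvtColor(im,6)[140:215,225:335],110,38)
print("top");a(cv2.cvtColor(t,6)[120:250,260:350],90,60)
E
```

```text
side
  ...---------         .------------------.               ...-------------------------------------------------
   .--------.           .----------------.                                     .....--------------------------
  .-----..               .--------------.                                                            ......---
..-----.                  ------------.                                                                       
-------.       .-.---.....-------..--                                                                         
--------.     .-----.......--------.                                                                          
-------               ........---.                                                                            
-----.                         ..                                                                             
----.                                                                                             ..          
-.           ....--.                    .......  ..                                             
[... 7886 characters left out ...]
+++++++++++++++++++++++++++++++++++++++++-.....................
-----...................--+++++++++++++++++++++++++++++++++++++++++--.....................
-----...................-++++++++++++++++++++++++++++++++++++++++++-......................
----...................--++++++++++++++++++++++++++++++++++++++++++-......................
.......................--++++++++++++++++++++++++++++++++++++++++++-......................
.......................--++++++++++++++++++++++++++++++++++++++++++-----..................
.......................--++++++++++####++++++++++++++++++++++++++++++++--.................
......................--+++++++++++++++++++++++++++++++++++++++++++-----..................
```

Call:
carry_out(
  deltas=[0,-0.1,0.3,0,0.17,0.98,0,0,-0.2,0.6,0,0.17,0.98,0,0,-0.2,0.7,-0.1,0.17,0.98,0,0,-0.2,0.7,-0.1,0.17,0.98,0,0,-0.2,0.7,-0.1,0.17,0.98,0,0,-0.1,0.7,-0.1,0.17,0.98,0,0,0,0.5,-0.1,0,0,-0.9,0,0,0.1,-0.1,0,0,-0.9,0,0,0,-0.1,0,0,-0.9,0,0,0,0,0,0,-0.9,0,0,0,0,0,0,-0.9,0,0,0,0,0,0,-0.9],
)

```text
clock: 22.05
tool_pos: [515.1, 113.5, 288.5]
ee_rot: [1.644, 2.614, -0.041]
force: [-0.4, 0.4, -2.7]
opening: 14.2
gripper_force: 110.3
```

```bash
python3 - <<'E'
from h import *
st();pour()
t=np.ascontiguousarray(camera('top')[:,:,::-1]);cv2.imwrite('pics/t15.png',t)
im=np.ascontiguousarray(camera('side')[:,:,::-1]);cv2.imwrite('pics/s15.png',im)
def a(g,w,h):
    s=cv2.resize(g,(w,h),interpolation=cv2.INTER_AREA);print('\n'.join(''.join('#+-. '[min(4,int(v)//45)] for v in r) for r in s))
print("top");a(cv2.cvtColor(t,6)[170:240,260:345],85,35)
print("side");a(cv2.cvtColor(im,6)[145:215,240:320],80,35)
E
```

```text
{'clock': 22.05, 'tool_pos': [515.06, 113.45, 288.55], 'force': [-0.38, 0.4, -2.7], 'wrist_torque': [-0.08, -0.0, 0.03], 'qpos': [0.13, 0.25, 0.01, 1.3, -0.05, 1.25], 'opening': 14.22} xaz 115.7
scoop az 115.7 nosedown 3.4 lip [459.8 229.5 209.7] in pan [-75.4 298. ] roll 0.006
top
+++----------------------------------------..........................................
+++-------------------------------------------------.................................
+++-------------------+++++++-+++--------------------------------....................
#++------------------+++++++++++++++++++--+----------------------------..............
#++------------------++++++++-------------++++++++++++------------------.............
#++----------------++++++++--------+-----------------+++++++++----------.............
#++----------------+++++++++++++++++++++++++-------------+-----++++++++--............
+++---------------++++++++++++++++++++++++++++++++++++++++-------+++++++-............
+-----------------+++++++++++---------------++++++++++++++++++-----+++++--...........
-----------------+++++++++++--.............
[... 4332 characters left out ...]
   .....-----------------+-      ----...........-+++
............     ......------------+##+++++-------------.--.-----..........--##-
.............----------------------++#####++--------------------.............---
...............--------------------------+++-------------------.................
........................--------------------------------------..................
.................................----------------------------...................
.........................................-------------------....................
...................................................--------.....................
..............................................................--------..........
```

```bash
python3 - <<'E'
from h import *
a=cv2.imread('pics/side0.png',0);b=cv2.imread('pics/s15.png',0)
print(a[196:206:2,270:290:2]);print(b[196:206:2,270:290:2])
t=[(306,201),(284,206),(306,222)];print(onz("top",t,20).round(0).tolist(), onz("top",t,60).round(0).tolist())
print("side blob at z=12,96:",onz("side",[(278,201)],12).round(0),onz("side",[(278,201)],96).round(0))
a0=cv2.imread('pics/top0.png',0);t=cv2.imread('pics/t15.png',0)
# dark blobs new in top near tray/table
d=((t<55)&(a0>90)).astype(np.uint8);d[:,:130]=0;d[250:]=0
for c in cv2.findContours(d,0,1)[0]:
    if 12<cv2.contourArea(c)<120: print(cv2.contourArea(c),cv2.boundingRect(c),onz("top",[cv2.minAreaRect(c)[0]],20)[0].round(0))
E
```

```text
[[ 96  96  96  96  95  96  97  94  98  97]
 [ 94  94  96  95  96  95  96  94  96  97]
 [ 94  93  94  95  95  94  93  95  96  97]
 [111 109 101  98  97  94  93  93  97  95]
 [112 111 111 200 110 111 106 100  99 101]]
[[249 249 246 238 234 226 165 102  97  97]
 [150  89  94  88  95  96  95  96  97  98]
 [ 93  93  94  20  26  56  67  95  97  97]
 [112 108 102  70  50  35  50  95  97  96]
 [112 112 111 125 111 110  95 101 101 102]]
[[501.0, -96.0, 20.0], [483.0, -22.0, 20.0], [431.0, -97.0, 20.0]] [[499.0, -92.0, 60.0], [481.0, -20.0, 60.0], [430.0, -92.0, 60.0]]
side blob at z=12,96: [[484. -16.  12.]] [[465.  95.  96.]]
39.5 (282, 202, 7, 9) [483. -26.  20.]
30.5 (304, 198, 7, 7) [ 501. -100.   20.]
47.5 (255, 156, 7, 30) [602.  65.  20.]
```

Call:
carry_out(
  deltas=[0,0.13,0.06,0.02,0,0,0.92,0,0.13,0.06,0.02,0,0,0.92,0,0.13,0.06,0.02,0,0,0.92,0,0.13,0.06,0.02,0,0,0.92,0,0.13,0.06,0.02,0,0,0.92,0,0.13,0.06,0.02,0,0,0.92,0,0.13,0.06,0.02,0,0,0.92,0,0,0,0,0,0,0],
)

```text
clock: 23.15
tool_pos: [560.4, 134.3, 295.5]
ee_rot: [-0.01, 3.081, 0.007]
force: [-0.3, 0.3, -2.8]
opening: 14.4
gripper_force: 110.3
```

```bash
python3 - <<'E'
from h import *
st();pour()
m=camera_model('wrist');w=np.ascontiguousarray(camera('wrist')[:,:,::-1]);cv2.imwrite('pics/w16.png',w);np.save('m16.npy',m,allow_pickle=True)
T=np.linalg.inv(m["world_from_camera"]);p=T[:3,:3]@np.array([485,-77,50])+T[:3,3];print("pan px",m["cx"]+m["fx"]*p[0]/-p[2],m["cy"]+m["fy"]*-p[1]/-p[2])
g=cv2.cvtColor(w,6)[60:300,0:240]
s=cv2.resize(g,(120,60),interpolation=cv2.INTER_AREA);print('\n'.join(''.join('#+-. '[min(4,int(v)//45)] for v in r) for r in s))
E
```

```text
{'clock': 23.15, 'tool_pos': [560.42, 134.27, 295.51], 'force': [-0.3, 0.27, -2.8], 'wrist_torque': [-0.0, -0.03, -0.01], 'qpos': [0.13, 0.32, 0.11, 1.3, -0.0, 0.12], 'opening': 14.41} xaz 180.4
scoop az -179.6 nosedown 3.4 lip [431.9 133.8 216.6] in pan [-87.1 199.1] roll 0.005
pan px 85.26238782246293 88.94788580780006
++++++++++++++++++++++++++++-..      ..-------..  .  .....------------++++++++++++++++-.                                
++++++++++++++++++++++++++++-..                            .----------+++++++++++++++++.                                
++++++++++++++++++++++++++++--.                             .---------+++++++++++++++++..                               
++++++++++++++++++++++++++++--..                             --+------+++++++++++++++++...                              
++++++++++++++++++++++++++++--..                             .+#+-----++###++++++++++++-..                              
-++++++++++++++++++++++++++++-..                              -++-----+++##++++++++++++-...                             
-++++++++++++++++++++++++++++-..                   
[... 5782 characters left out ...]
##################.                                .-+#########################################
........-.-++++++##########################+                              -+############################################
...........+++##############################.                         .-+###############################################
...........-################################+                      .-+##################################################
......-+-++##################################.                  .-+#####################################################
.......-#####################################-               .-+########################################################
```

```bash
python3 - <<'E'
from h import *
m=np.load('m16.npy',allow_pickle=True).item()
K=np.array([[m["fx"],0,m["cx"]],[0,m["fy"],m["cy"]],[0,0,1.]]);T=np.linalg.inv(m["world_from_camera"])
def pj(P,m=m,K=K,T=T):
    p=(np.array(P,float)@T[:3,:3].T+T[:3,3])*[1,-1,-1];return cv2.projectPoints(p,np.zeros(3),np.zeros(3),K,np.array(m["distortion"],float))[0].reshape(-1,2).round(0)
C=lambda x,y:[485+.986*x+.165*y,-77-.165*x+.986*y]
print("cap?",pj([[484,-19,12],[484,-19,100],[484,-5,12],[431,-97,15],[501,-98,15]]).tolist())
print("rim outer L corners",pj([C(85,85)+[96],C(-85,85)+[96],C(85,65)+[96],C(-65,65)+[96],C(0,85)+[96],C(0,65)+[96],C(0,60)+[2]]).tolist())
im=cv2.imread('pics/w16.png')
s=cv2.cvtColor(im,6)[40:110:2,110:190:2];print('\n'.join(' '.join(f'{v:3d}' for v in r) for r in s))
print("top rows");t=cv2.imread('pics/t15.png',0)[196:216,272:296];print('\n'.join(' '.join(f'{v:3d}' for v in r) for r in t))
E
```

```text
cap? [[142.0, 87.0], [112.0, 90.0], [152.0, 88.0], [76.0, 44.0], [87.0, 100.0]]
rim outer L corners [[138.0, 174.0], [140.0, 18.0], [121.0, 171.0], [120.0, 36.0], [139.0, 104.0], [121.0, 101.0], [147.0, 95.0]]
 55  56  55  81 106  93  86  86  87  88  89  89  93  95  96  78 103  84  83  84  83  85  84  85  93  92  86  70  50  51  62 234 234 234 234 234 233 234 234 234
 55  55  56  55  85 111  93  85  87  89  89  91  92  94  96  79 107  84  83  83  83  82  82  84  97  86  84  63  51  50  61 187 233 233 233 232 233 232 233 233
 59  55  55  55  56  95 118  86  87  88  89  91  92  93  96  81  99  82  81  83  84  83  84  83  93  83  80  59  50  51  60 190 234 235 235 235 236 237 237 237
 79  77  72  68  65  63 108  99  88  87  89  91  92  96  95  86  99  83  83  83  83  83  83  85  88  82  76  54  50  50  56 189 216 234 234 235 235 236 236 237
 97  94  93  89  86  82  83 120  86  87  88  91  93  93  96  84  87  82  83  83  82  83  82  86  85  79  72  53  52  50  53 141 141 237 237 237 238 238 239 239
107 105 103 101 100  99  91 103  94  86  90  93  92  93  95  79  89  84  82  84  83  84  8
[... 5938 characters left out ...]
  86 105 117 138 155 163 167
 96  89  82  77  80  83  90  89  70  47  26  30  17  24  22  29  48  78 104 117 136 157 162 164
 96  90  81  77  80  85  88  86  68  50  42  38  39  41  34  35  54  80  98 116 138 155 165 162
 95  88  80  76  79  86  86  80  62  60  59  64  64  64  67  69  74  87 103 117 138 156 164 164
 97  87  81  80  79  87  87  73  64  65  72  81  87  91  95  98  94 101 108 115 131 150 164 165
 97  90  79  78  83  88  86  72  62  68  81  90  98 103 108 106 109 107 107 114 126 143 162 164
 97  88  77  76  85  88  88  71  66  69  78  91  98 107 110 112 110 111 110 111 118 137 153 160
 94  82  75  76  83  86  85  75  65  69  77  89  95 102 108 109 110 111 109 112 114 124 136 147
```

Call:
carry_out(
  deltas=[0,-0.2,0.19,-0.1,0,0,-0.97,0,-0.2,0.19,-0.2,0,0,-0.97,0,-0.2,0.19,-0.3,0,0,-0.97,0,-0.2,0.19,-0.35,0,0,-0.97,0,-0.2,0.19,-0.35,0,0,-0.97,0,-0.2,0.19,-0.35,0,0,-0.97,0,-0.2,0.19,-0.35,0,0,-0.97,0,-0.2,0.19,-0.35,0,0,-0.97,0,0,0,0,0.33,0.07,0,0,0,0,0,0,0,0],
)

```text
clock: 24.45
tool_pos: [479.5, 209.6, 178.0]
ee_rot: [1.96, 2.45, 0.005]
force: [0.7, -0.1, -2.4]
opening: 14.5
gripper_force: 110.2
```

```bash
python3 - <<'E'
from h import *
st();pour()
s=observe()["tool_pos"]-[462,295,0];print("tcp tray",np.round([s[0]*.977+s[1]*.213,-s[0]*.213+s[1]*.977],1))
w=cv2.imread('pics/w16.png',0);print("third cap",w[30:60:3,60:100:4])
E
```

```text
{'clock': 24.45, 'tool_pos': [479.5, 209.65, 177.96], 'force': [0.66, -0.08, -2.4], 'wrist_torque': [-0.09, -0.03, -0.0], 'qpos': [0.29, 0.3, -0.22, 1.05, -0.0, 1.64], 'opening': 14.55} xaz 102.7
scoop az 102.7 nosedown 0.1 lip [450.7 339.4 106.8] in pan [-102.5  404.9] roll 0.005
tcp tray [ -1.1 -87.1]
third cap [[ 51  51  51  51  53  52  54  53  61  73]
 [ 54  39  48  52  53  53  52  53  52  52]
 [ 55  10  10  13  27  52  54  52  54  54]
 [ 60  12  12  19  10  10  13  54  55  54]
 [ 71  13  11  12  10   8   6  48  82  63]
 [ 80  13  14  15  11   9   7  55  79  93]
 [ 42  19  20  26  13  11   7  61  78 107]
 [ 27  24  23  23  20  15   7  56  83 116]
 [136 111  80  15  19  18  12  15  85 120]
 [166 223 215 119 119  94  61  22 100 112]]
```

Call:
carry_out(
  deltas=[0,0,0,-0.4,0,0,0,0,0,0,-0.6,0,0,0,0,0,0,-0.6,0,0,0,0,0,0,-0.3,0,0,0,0,0,0,-0.1,0,0,0,0,0,0,-0.05,0,0,0,0,0,0,0,0,0,0],
)

```text
clock: 25.32
tool_pos: [480.4, 210.5, 76.4]
ee_rot: [1.958, 2.451, 0.008]
force: [0.1, 0.4, -2.7]
opening: 14.4
gripper_force: 110.2
```

```bash
python3 -c "
from h import *
st();pour()"
```

```text
{'clock': 25.32, 'tool_pos': [480.41, 210.48, 76.37], 'force': [0.05, 0.4, -2.74], 'wrist_torque': [-0.11, 0.0, -0.02], 'qpos': [0.29, 0.39, -0.37, 0.8, -0.0, 1.64], 'opening': 14.43} xaz 102.8
scoop az 102.8 nosedown 0.0 lip [451.5 340.3   5.3] in pan [-101.9  405.9] roll 0.007
```

Lower the last 2–3 mm, then release.

Call:
carry_out(
  deltas=[0,0,0,-0.03,0,0,0,0,0,0,-0.03,0,0,0,0,0,0,0,0,0,0],
)

```text
clock: 25.7
tool_pos: [481.0, 210.5, 74.3]
ee_rot: [1.958, 2.45, 0.01]
force: [0.2, -2.2, 8.2]
opening: 14.3
gripper_force: 112.2
```

Call:
carry_out(
  deltas=[0.3,0,0,0,0,0,0,1,0,0,0,0,0,0,1,0,0,0,0,0,0,1,0,0,0,0,0,0,1,0,0,0.3,0,0,0,1,0,0,0.8,0,0,0,1,0,0,1,0,0,0,1,0,0,1,0,0,0,1,-0.4,-0.5,0.5,0,0,0,1,-0.4,-0.5,0,0,0,0,1,0,0,0,0,0,0],
)

```text
clock: 27.08
tool_pos: [438.7, 159.3, 254.1]
ee_rot: [1.96, 2.45, 0.008]
force: [0.4, 0.4, 0.3]
opening: 85.5
gripper_force: 0.0
```

```bash
python3 - <<'E'
from h import *
st()
m=camera_model('wrist');im=np.ascontiguousarray(camera('wrist')[:,:,::-1]);cv2.imwrite('pics/w20.png',im)
hsv=cv2.cvtColor(im,cv2.COLOR_BGR2HSV)
s=cv2.resize(hsv[...,2][0:330],(128,50),interpolation=cv2.INTER_AREA);b=cv2.resize(cv2.inRange(hsv,(100,120,40),(125,255,255))[0:330],(128,50),interpolation=cv2.INTER_AREA)
print('\n'.join(''.join('B' if q>128 else '#+-. '[min(4,int(v)//52)] for v,q in zip(r,bb)) for r,bb in zip(s,b)))
t=np.ascontiguousarray(camera('top')[:,:,::-1]);cv2.imwrite('pics/t20.png',t)
a0=cv2.imread('pics/top0.png',0)
g=cv2.cvtColor(t,6)[170:240,260:345];print('\n'.join(''.join('#+-. '[min(4,int(v)//45)] for v in r) for r in g[::2]))
E
```

```text
{'clock': 27.08, 'tool_pos': [438.68, 159.31, 254.1], 'force': [0.44, 0.41, 0.26], 'wrist_torque': [0.02, 0.01, 0.01], 'qpos': [0.21, 0.15, -0.21, 1.2, -0.0, 1.56], 'opening': 85.49} xaz 102.7
--------------------.......................              BBBBBBBBBBBBBBBBBBBBBBBBBBBBBBBBBBB.                                   
--------------------.-.....................              .BBBBBBBBBBBBBBBBBBBBBBBBBBBBBBBBBB                                    
---------------.---.........-.............               .BBBBB                      BBBBBBB                                    
----------------------....................               .BBBB                       .BBBBBB                                    
---------------...-----...................               .BBBB..                    ..BBBBB.                                    
-----------------....--...................               .BBBB..                    .-.BBBB.                                    
----------------..........................               .BBBB-.                    -+-BBBB                           ......... 
----
[... 7852 characters left out ...]
............
-----------++++++++++++++--------------++++++######++++++++---.----..................
.-----------+++++++++++++++++---------------------++++++----...----..................
.-------------+--++++++++++++------------+--------------.....-----...................
.------------------------+--+---.--.--------------------------+++-...................
+++-----------------------------...........----------------------....................
-++++---------------------------........................---..........................
---++---------------------------.....................................................
--+++----------------------------....................................................
```

```bash
python3 -c "
from rig import *
print(sign_off())"
```

```text
the job is handed in; nothing more can be done
None
```

I turned the knob back to its zero stop, tipped all three caps into the pan and laid the scoop flat in the emptied tray, then handed the job in at about 27 s; sign-off returned no verdict.

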